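# Index the sliding rest and load the seatpost

## Task

Set up the seatpost jig: push the sliding V-rest along its channel towards the fixed rest, without lifting it out, until the dowel under its nose drops fully home into the unmarked hole in the bed and the rest sits flat. Then pick up the heavy-headed seatpost at its balance point, carry it level, and lay it in both V-rests with its head hanging just outside the fixed rest; let go of it. Leave the other things on the bench where they are.

Things in the scene. Friction and masses are not known exactly. Their poses are not given: they have to be found in the camera images.
- jig: Fixed grey jig. Rails (jig x -140 to +170 mm, 16 mm wide, tops 32 mm above the bench) form a channel 62.4 mm wide over a steel bed (its ends stick out a little), top 20 mm above the bench. On the channel's centre line is one plain blind hole, 18 mm across, 12 mm deep, somewhere from jig x -40 to -8 mm. Origin on the bench under the centre line; x along the channel, fixed rest to open end; z up.
- fixed_v (a point): Middle of the bottom line of the fixed V-rest, at jig (-120, 0, 50) mm. The V is 12 mm long along jig x, sides at 45 degrees, open upward, 50 mm wide at the top, 76 mm above the bench. Under it a block (jig x -132 to -102 mm) reaches 36.5 mm above the bench. The seatpost's head belongs on its outer (jig -x) side.
- slider: Loose grey sliding rest, 0.6 to 1.1 kg, in the channel's open-end half: block 110 mm long (its x, same way as jig x), 60 wide, 20 high; under its nose (-x end) a dowel. It stands nose up by 0.1 rad, on dowel tip and tail edge, until the dowel drops in the hole; then it sits flat and the hole blocks it (push force rises). Origin: centre of the block's underside, 20 mm above the bench when flat; z up.
- slider_v (a point): Middle of the bottom line of the sliding rest's V, at the rest's (-35, 0, 30) mm, right above the dowel. Same V as the fixed rest's: 12 mm long along x, 45 degree sides. When the rest sits flat it is 50 mm above the bench, level with the fixed V.
- pin_tip (a point): Centre of the dowel's tip, at the sliding rest's (-35, 0, -9) mm. The dowel sticks 9 mm out of the underside, 14 mm across, its last 2 mm 10 mm across. The tip is about 20 mm above the bench while it rides on the bed, about 11 mm when home. The hole lies 25 to 120 mm towards jig -x from its start.
- tail (a point): Centre of the sliding rest's flat tail face (60 mm wide, 20 mm high), at the rest's (55, 0, 10) mm: the face to push, towards jig -x.
- post: Loose bicycle seatpost, 0.38 to 0.54 kg, lying on the bench: bare aluminium tube 27 mm across, 160 long, with a heavy dark steel clamp head (40 long, 50 wide, 36 high) on one end; both touch the bench. Origin under the tube at the balance point, 38 mm from the head; x from head to bare end (tube x -38 to +122, head -78 to -38 mm). Tube axis at z 13.5 mm. In both V-rests the origin is 56 mm above the bench.
- post_head (a point): Centre of the seatpost's head, at the post's (-58, 0, 16) mm.
- spray_big: Bystander: spray can 66 mm across, 190 mm high, upright. Origin at the centre of its underside.
- spray_small: Bystander: spray can 54 mm across, 150 mm high, upright. Origin at the centre of its underside.
- jar: Bystander: grey jar 76 mm across, 70 mm high. Origin at the centre of its underside.
- wrench: Bystander: flat wrench 180 mm long, lying.
- driver: Bystander: screwdriver 190 mm long, lying.
- mug: Bystander: white mug 80 mm across, 90 mm high. Origin at the centre of its underside.
- crank: Bystander: bicycle crank arm 180 mm long, 34 mm wide, 15 mm thick, lying.
There are look-alikes about, which are no part of the job. What is shaped like the post but pink or yellow is not meant.

How it is judged:
On the way:
1. the dowel is home in the hole and the sliding rest sits flat, the seatpost still lying on the bench (z of pin_tip in the frame of jig between 0.004 and 0.0145 m and angle between slider's own z axis and vertical below 0.035 rad and x of pin_tip in the frame of jig between -0.055 and 0.01 m and y of pin_tip in the frame of jig between -0.005 and 0.005 m and height (world z) of post below 0.02 m), for 0.3 s.
At the end, for the whole second after the job is handed in: Sliding rest flat (0.035 rad), its dowel at least 5.5 mm down in the hole; seatpost released and at rest in both V-rests, along the channel (0.06 rad, 5 mm sideways, 5 mm in height), its head outside the fixed rest, 0 to 20 mm from its V (z of pin_tip in the frame of jig between 0.004 and 0.0145 m and angle between slider's own z axis and vertical below 0.035 rad and x of pin_tip in the frame of jig between -0.055 and 0.01 m and y of pin_tip in the frame of jig between -0.005 and 0.005 m and x of post in the frame of jig between -0.111 and -0.084 m and y of post in the frame of jig between -0.005 and 0.005 m and z of post in the frame of jig between 0.05 and 0.061 m and angle between the x axis of post and the x axis of jig, either way round below 0.06 rad and x of post_head in the frame of jig below -0.13 m and linear speed of each of post, slider below 0.02 m/s and contact force between the fingers and post below 0.1 N); the robot touches nothing.
It fails at once if the sliding rest is lifted out of its channel (z of slider in the frame of jig above 0.045 m).
It fails at once if the seatpost is carried out of level (more than 0.35 rad) (angle between post's own x axis and vertical below 1.22 rad or angle between post's own x axis and vertical above 1.92 rad).
It fails at once if a bystander is moved by more than 40 mm (distance of any of spray_big, spray_small, jar, wrench, driver, mug, crank from where it was at the start of the episode above 0.04 m).
It also fails if it takes over 72 s, if anything falls off the work surface, if the arm or the gripper's body presses on something with over 40 N, if the wrist force passes 120 N, or if a joint passes its speed limit or range.

## Robot

A 6-joint arm with a two-finger parallel gripper is mounted at the origin on the work surface. World frame = base frame: x ahead of the robot, y to its left, z up, the work surface at z = 0. Lengths are in m, angles in rad, forces in N, time in s.
With the tool pointing down it reaches from about 0.25 to 0.775 m from the base axis. Payload 4 kg.
Tool frame: the origin (TCP) lies on the centre line of the jaws, within the pads' length; the fingertips stand 14 mm ahead of it and the grasp point (between the pads) lies 5 mm behind it (robot.tcp_to_tips is the distance from the TCP to the fingertips, in m); z points along the fingers, y is the line along which they close (so a half turn about z gives the same grasp; the last joint's range is limited). The gripper opens to 94 mm and grips with 3 to 60 N. Pads are 16 mm wide; open, the fingers measure 119 mm over their backs; the gripper's body (75 mm by 177 mm) begins 78 mm behind the grasp point.
Start: joints at [-1.353, 0.087, 1.371, -0, 1.684, -0.103], TCP at [0.173, -0.522, 0.22] pointing down, gripper open.
Joint ranges: [-3.1, 3.1], [-0.76, 2.03], [0.27, 2.55], [-1.08, 4.22], [0.17, 2.65], [-2.57, 2.57]. Speed limits (rad/s): [2.79, 2.79, 3.14, 3.14, 3.14, 3.14].

## Interface

Orientations are given as [roll, pitch, yaw] about the fixed x, y, z axes, in that order (R = Rz(yaw) Ry(pitch) Rx(roll)).
In Python, from bench import robot gives the robot as it stands.
- The arm moves only by the tool carry_out, never from a script. Its argument "increments" is a list of rows, each a list of 3 entries, a list of its own where there are three numbers: the closure in counts, from 0 (fully open) to 255 (shut), then the shift along the tool's x, y, z in mm, then the turn about the tool's z in degrees. In form: [[fingers, [dx, dy, dz], twist], ...]. A call has 1 to 8 rows; each row shifts and turns the commanded pose from where the row before left it, along the tool's axes as they then stand; what a row does not reach is not made up. A row lasts 1/10 s, in which the tool goes at most 50 mm and 8.59 degrees, less where a joint would pass 70% of its speed; a pose out of reach is approached as far as the arm can. A call with a gripper value outside its range is refused whole. The fingers move at their own pace and stop on an object; the grip force is fixed at half the most. Time passes only in rows, so rows that do not move let the fingers close. It gives the time, the measured TCP pose, the force, the opening and the grip force at its end, in the units of the state.
- robot.get_obs(): the state, without advancing time (a new reading comes with each control period).
- robot.snapshot(name): name is "side" or "top" or "wrist"; returns the picture (420x560x3 uint8, blue, green, red); there is no depth.
- robot.get_calibration(name): a dict with "vfov" (degrees; the focal length in pixels is half the picture's height over the tangent of half this angle, whatever the lens; pixels are square), "cx", "cy" (the principal point, pixels), "T" (4x4, takes a point from camera to world coordinates). Camera axes: x right, y down, z forward; pixel columns grow to the right and rows downward; lengths in m; the calibration is good to about 2 mm. A picture is of the moment at which its call begins: read the wrist's pose just before it. get_calibration takes no time and is no camera call; for the wrist camera it gives the pose at the moment of the call.
- robot.close_job(): hands the job in; it is judged then, once.
The state is a dict: "time": time; "joint_positions": joint angles; "qvel": joint speeds; "joint_torque": joint torques, N m; "tool_pos": TCP position; "ee_rot": TCP orientation; "wrist_force": force on the tool from outside, world axes, zero at the start; "wrist_torque": the same for the moment, N m; "width": finger opening in m; "finger_force": force on a finger pad.
Only numpy, scipy, OpenCV 4.12 (cv2) and the standard library are available. Lean on these libraries where they do the work, as an engineer would, in place of code of your own. Each camera call takes 0.05 s, during which the arm holds its last target. There are 200 camera calls.

## Working session

There is one attempt and no reset: what is moved stays moved. The work goes in short steps, Python scripts to look and compute and a tool call to move; the robot and the scene stay as the last step left them, time stands still between calls to the robot, and variables do not carry over. Pictures are saved under pics/ and viewed, at most 10 in all, crops included, and the job is handed in when it is done.

Besides the shell and the picture viewer there is one more tool, called as name(argument=value, ...) on one line, values as JSON. carry_out: Moves the arm, as the interface text tells. Its arguments: {"type":"object","properties":{"increments":{"type":"array","items":{"type":"array"}}},"required":["increments"]}

```bash
mkdir -p pics; ls
cat > h.py <<'E'
import numpy as np, cv2
from bench import robot
def cal(n):
    c=robot.get_calibration(n); f=210/np.tan(np.radians(c["vfov"])/2); return f,c["cx"],c["cy"],np.array(c["T"])
def ray(c,u,v):
    f,cx,cy,T=c; d=T[:3,:3]@np.array([(u-cx)/f,(v-cy)/f,1]); return T[:3,3],d/np.linalg.norm(d)
def onz(c,u,v,z):
    o,d=ray(c,u,v); return o+d*(z-o[2])/d[2]
def proj(c,p):
    f,cx,cy,T=c; q=T[:3,:3].T@(np.array(p)-T[:3,3]); return np.array([cx+f*q[0]/q[2],cy+f*q[1]/q[2]])
def meet(c1,p1,c2,p2):
    o1,d1=ray(c1,*p1);o2,d2=ray(c2,*p2)
    s=np.linalg.lstsq(np.c_[d1,-d2],o2-o1,rcond=None)[0]
    a,b=o1+d1*s[0],o2+d2*s[1]; return (a+b)/2,np.linalg.norm(a-b)
E
python3 - <<'E'
from h import *
np.set_printoptions(precision=4,suppress=True)
for n in("top","side"):
    im=robot.snapshot(n); cv2.imwrite(f"pics/{n}0.png",im); c=cal(n); print(n,c)
o=robot.get_obs();print(o["time"],o["tool_pos"],o["ee_rot"],o["wrist_force"])
E
```

```text
pics
top (np.float64(533.3678298313885), 279.8778917759364, 213.74233317028117, array([[ 0.0012, -0.9985,  0.0555,  0.4665],
       [-0.9997, -0.0024, -0.0223, -0.0117],
       [ 0.0224, -0.0555, -0.9982,  1.7028],
       [ 0.    ,  0.    ,  0.    ,  1.    ]]))
side (np.float64(382.00555830559017), 272.93102831217885, 207.78401743610218, array([[-0.8524, -0.3585,  0.3806,  0.1008],
       [-0.5228,  0.5716, -0.6325,  0.6989],
       [ 0.0092, -0.7381, -0.6747,  0.8477],
       [ 0.    ,  0.    ,  0.    ,  1.    ]]))
0.1 [ 0.1733 -0.5215  0.2184] [-3.1397 -0.0002  0.3208] [-0.3243  0.2563 -0.319 ]
```

View pics/top0.png

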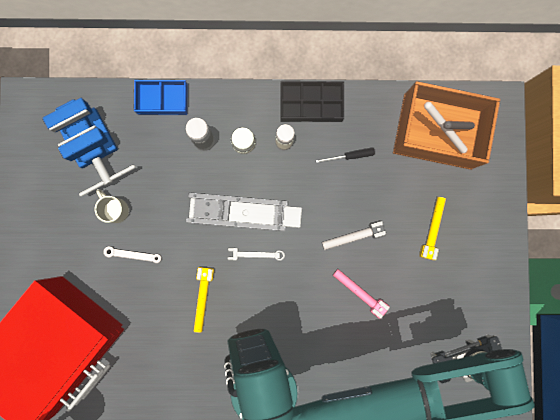

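View pics/side0.png

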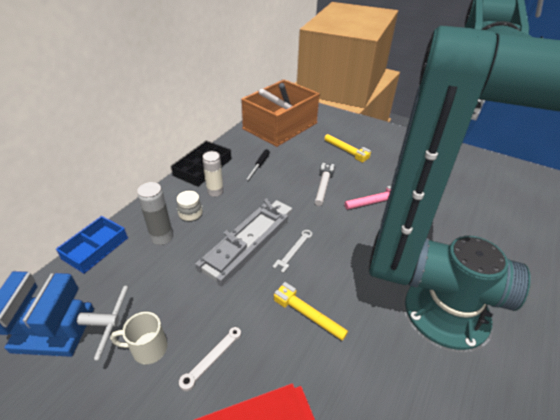

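Top view: jig at (187–300, 193–230). Post-like things: silver/grey (323–385, 222–248), yellow (433,228), yellow (203,300), pink (362,293), silver/dark item in the box (445,125). By the description the grey one on the bench at (355,237) is the candidate; I'll check it in one close montage.

Run:
```python
from h import *
t=cv2.imread("pics/top0.png");s=cv2.imread("pics/side0.png")
R=lambda a,w,h:cv2.resize(a,(w,h),interpolation=cv2.INTER_CUBIC)
a=R(t[185:255,180:313],798,420)[:, :]
b=R(t[215:255,315:395],360,180); d=R(s[190:280,190:300],220,180); e=R(s[160:208,310:340],112,180)
d=cv2.resize(s[190:280,190:300],(220,180),interpolation=cv2.INTER_CUBIC)
row=np.hstack([b,d,e]); row=np.hstack([row,np.zeros((180,798-row.shape[1],3),np.uint8)])
cv2.imwrite("pics/m1.png",np.vstack([a,row]))
```

```text
(no output)
```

View pics/m1.png

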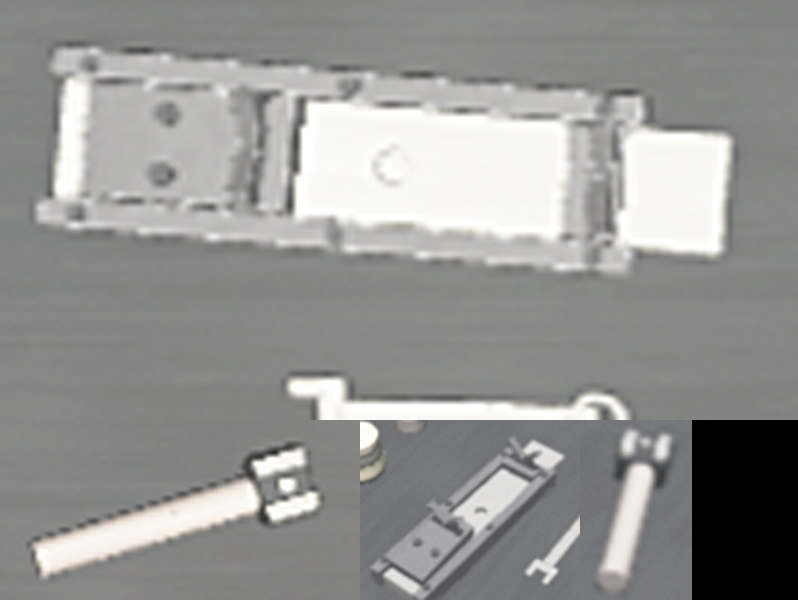

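The grey one's dark clamp head is confirmed, so it's the post, with its head at top px (378,231). The fixed V is at the right end of the jig (≈(279,216)), the slider at left, and the plain hole at ≈(245,212). Next I'll turn these into positions.

Run:
```python
from h import *
np.set_printoptions(precision=4,suppress=True)
T=cal("top");S=cal("side")
P=lambda u,v:(180+u/6-.4,185+v/6-.4)
rc=[onz(T,*P(*q),.032) for q in((55,48),(645,98),(630,270),(40,220))]
print("rails",*rc,[np.linalg.norm(rc[i]-rc[(i+1)%4]) for i in range(4)])
c=sum(rc)/4; jx=(rc[0]+rc[3]-rc[1]-rc[2])[:2]; jx/=np.linalg.norm(jx); org=c[:2]-.015*jx
print("jig org",org,"jx",jx,"yaw",np.arctan2(jx[1],jx[0]))
h,e=meet(T,P(392,165),S,(250,236)); print("hole",h,e,(h[:2]-org)@jx)
t=onz(T,*P(88,138),.03);print("tail",t,(t[:2]-org)@jx)
# post tube mask
im=cv2.imread("pics/top0.png"); g=cv2.cvtColor(im,cv2.COLOR_BGR2GRAY)
m=np.zeros_like(g); m[215:255,315:395]=(g[215:255,315:395]>150)*255
n,l,st,ce=cv2.connectedComponentsWithStats(m); i=1+np.argmax(st[1:,4]); print(st[i],ce[i])
ys,xs=np.where(l==i); vx,vy,x0,y0=cv2.fitLine(np.c_[xs,ys].astype(np.float32),2,0,.01,.01).ravel()
k=(xs-x0)*vx+(ys-y0)*vy; ends=[(x0+s*vx,y0+s*vy) for s in(k.min(),k.max())]; print(ends)
for z in(.0135,): a=[onz(T,*q,z) for q in ends]; print("tube ends",a,np.linalg.norm(a[0]-a[1]))
b=lambda u,v:(315+u/4.5-.4,215+(v-420)/4.5-.4)
print("head",onz(T,*b(285,484),.03), "bare",onz(T,*b(38,558),.0135))
# two views: neck & bare end
s=lambda u,v:(310+(u-580)/3.73,160+(v-420)/3.75)
print(meet(T,b(40,556),S,s(611,580)),meet(T,b(255,494),S,s(642,470)))
print("wrist",cal("wrist"))
```

```text
rails [0.6251 0.2366 0.032 ] [ 0.5998 -0.0717  0.032 ] [ 0.5097 -0.0639  0.032 ] [0.5352 0.2434 0.032 ] [np.float64(0.3093059098432973), np.float64(0.09045137293712015), np.float64(0.3083531735518402), np.float64(0.0901575207228316)]
jig org [0.5662 0.0711] jx [0.0821 0.9966] yaw 1.4885562560564674
hole [0.5646 0.0608 0.014 ] 0.0017744503283642944 -0.010411462376325047
tail [0.5781 0.2192 0.03  ] 0.1485381676007942
[322 228  51  22 407] [347.0541 238.3096]
[(np.float64(322.7800014534978), np.float64(245.5978496000813)), (np.float64(371.67488978789703), np.float64(230.91719570677134))]
tube ends [array([ 0.4597, -0.1855,  0.0135]), array([ 0.5065, -0.3415,  0.0135])] 0.16279971021811693
head [ 0.5127 -0.3581  0.03  ] bare [ 0.4608 -0.1864  0.0135]
(array([ 0.4611, -0.1888,  0.0082]), np.float64(0.0021964529005320944)) (array([ 0.5047, -0.3406,  0.0144]), np.float64(0.0030398562050933248))
wrist (np.float64(313.49278919480156), 277.5731600580473, 216.25290841649218, array([[ 0.3148, -0.9241, -0.2167,  0.2354],
       [-0.9491, -0.3071, -0.0692, -0.5019],
       [-0.0027,  0.2275, -0.9738,  0.3837],
       [ 0.    ,  0.    ,  0.    ,  1.    ]]))
```

```bash
cat >> h.py <<'E'
def yaw(): r=robot.get_obs()["ee_rot"]; return r[2]
def plan(start,y0,goal,y1,n,nr=None):
    """rows [dx,dy,dz],twist : straight line, yaw spread over the first nr rows; tool down"""
    p=np.array(start,float); g=np.array(goal,float); y=y0; nr=nr or n; tot=(y1-y0+np.pi)%(2*np.pi)-np.pi
    for i in range(n):
        d=(g-p)/(n-i); c,s=np.cos(y),np.sin(y)
        row=np.round([c*d[0]*1e3+s*d[1]*1e3, s*d[0]*1e3-c*d[1]*1e3, -d[2]*1e3],1); tw=round(-np.degrees(tot/nr),2) if i<nr else 0
        p=p+np.array([c*row[0]+s*row[1], s*row[0]-c*row[1], -row[2]])/1e3; y-=np.radians(tw)
        print([row.tolist(),tw])
    print("end",p,y)
E
python3 - <<'E'
from h import *
np.set_printoptions(precision=4,suppress=True)
T=cal("top")
print(onz(T,197,127,.19),onz(T,285,130,.15),onz(T,242,136,.07),onz(T,187,127,.19),onz(T,207,127,.19))
plan([.1733,-.5215,.2184],.3208,[.5799,.2371,.22],1.4886,19,16)
E
```

```text
[0.7983 0.1916 0.19  ] [ 0.7997 -0.0612  0.15  ] [0.7974 0.069  0.07  ] [0.7981 0.2201 0.19  ] [0.7985 0.1632 0.19  ]
[[32.9, -31.1, -0.1], np.float64(-4.18)]
[[35.1, -28.7, -0.1], np.float64(-4.18)]
[[37.1, -26.0, -0.1], np.float64(-4.18)]
[[38.9, -23.3, -0.1], np.float64(-4.18)]
[[40.5, -20.4, -0.1], np.float64(-4.18)]
[[41.8, -17.4, -0.1], np.float64(-4.18)]
[[43.0, -14.3, -0.1], np.float64(-4.18)]
[[43.9, -11.1, -0.1], np.float64(-4.18)]
[[44.6, -7.8, -0.1], np.float64(-4.18)]
[[45.1, -4.6, -0.1], np.float64(-4.18)]
[[45.3, -1.3, -0.1], np.float64(-4.18)]
[[45.2, 2.0, -0.1], np.float64(-4.18)]
[[45.0, 5.3, -0.1], np.float64(-4.18)]
[[44.5, 8.6, -0.1], np.float64(-4.18)]
[[43.7, 11.8, -0.0], np.float64(-4.18)]
[[42.7, 15.0, -0.1], np.float64(-4.18)]
[[41.6, 18.0, -0.0], 0]
[[41.5, 18.0, -0.1], 0]
[[41.6, 18.1, -0.0], 0]
end [0.5799 0.2371 0.22  ] 1.4880762037338071
```

carry_out(increments=[[255, [33, -31, 0], -4.2], [255, [35, -29, 0], -4.2], [255, [37, -26, 0], -4.2], [255, [39, -23, 0], -4.2], [255, [40, -20, 0], -4.2], [255, [42, -17, 0], -4.2], [255, [43, -14, 0], -4.2], [255, [44, -11, 0], -4.2]])

```text
time: 0.9
tool_pos: [0.3451, -0.2015, 0.2191]
ee_rot: [-3.142, -0.0, 0.91]
wrist_force: [0.5, -1.1, 0.1]
width: 0.0336
finger_force: 0.0
```

carry_out(increments=[[255, [45, -8, 0], -4.2], [255, [45, -5, 0], -4.2], [255, [45, -1, 0], -4.2], [255, [45, 2, 0], -4.2], [255, [45, 5, 0], -4.2], [255, [44, 9, 0], -4.2], [255, [44, 12, 0], -4.2], [255, [43, 15, 0], -4.2]])

```text
time: 1.7
tool_pos: [0.5151, 0.1186, 0.2189]
ee_rot: [-3.141, 0.001, 1.497]
wrist_force: [0.7, -0.3, -0.6]
width: 0.0007
finger_force: 0.0
```

carry_out(increments=[[255, [42, 18, 0], 0], [255, [42, 18, 0], 0], [255, [42, 18, 0], 0], [255, [0, 0, 0], 0], [255, [0, 0, 0], 0]])

```text
time: 2.2
tool_pos: [0.5779, 0.2386, 0.2177]
ee_rot: [-3.139, 0.002, 1.495]
wrist_force: [-0.3, -0.6, -0.0]
width: 0.0003
finger_force: 0.0
```

Run:
```python
from h import *
np.set_printoptions(precision=4,suppress=True)
c=cal("wrist"); im=robot.snapshot("wrist"); cv2.imwrite("pics/w1.png",im); np.save("w1.npy",np.array([*c[:3],*c[3].ravel()]))
o=robot.get_obs();print(o["time"],o["tool_pos"],o["ee_rot"],o["wrist_force"],o["width"])
print(proj(c,[.578,.219,.03]),proj(c,[.5662,.0711,.02]))
```

```text
2.25 [0.5779 0.2377 0.2186] [-3.14    0.0014  1.4938] [-1.0314  0.5694  0.4944] 0.0006242789321157918
[279.5855 217.6961] [278.9907 327.1373]
```

View pics/w1.png

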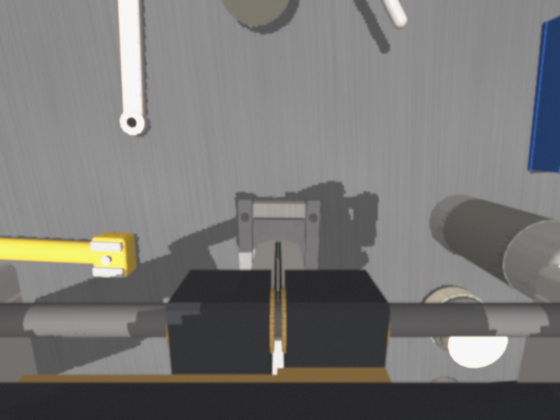

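The wrist view shows the rail ends at v≈199 (u 237–321), a strip of bed at v≈203–218, and the slider's tail edge at v≈219.

Run:
```python
from h import *
np.set_printoptions(precision=4,suppress=True)
a=np.load("w1.npy"); c=(a[0],a[1],a[2],a[3:].reshape(4,4))
g=cv2.cvtColor(cv2.imread("pics/w1.png"),cv2.COLOR_BGR2GRAY)
print("col",g[190:240,278].tolist()); print("railcol",g[190:215,246].tolist(),g[190:215,313].tolist()); print("row225",g[226,228:330].tolist())
for u,v,z in((237.5,199,.032),(321,199,.032),(237.5,240,.032),(321,240,.032),(253,219,.04),(304,219,.04)):
    p=onz(c,u,v,z); print(u,v,p, "jigx",(p[:2]-[.5662,.0711])@[.0821,.9966])
```

```text
col [145, 146, 144, 145, 144, 142, 129, 108, 94, 93, 101, 109, 117, 134, 153, 161, 163, 163, 163, 163, 163, 163, 162, 163, 162, 161, 150, 127, 101, 100, 113, 120, 122, 121, 121, 121, 120, 120, 120, 120, 119, 120, 120, 120, 121, 121, 121, 121, 120, 121]
railcol [144, 138, 122, 102, 91, 89, 88, 88, 91, 100, 113, 120, 121, 122, 122, 121, 121, 121, 121, 122, 121, 119, 112, 99, 92] [90, 91, 90, 89, 89, 89, 89, 88, 87, 91, 101, 113, 120, 121, 121, 121, 122, 121, 121, 121, 121, 121, 116, 106, 94]
row225 [91, 91, 89, 89, 88, 88, 86, 87, 90, 92, 101, 113, 119, 120, 119, 119, 121, 120, 120, 119, 119, 119, 116, 107, 102, 111, 119, 121, 121, 120, 120, 118, 120, 120, 120, 120, 120, 119, 120, 120, 120, 120, 120, 121, 120, 119, 120, 121, 121, 121, 120, 120, 121, 121, 121, 122, 121, 120, 121, 121, 123, 122, 123, 121, 122, 121, 119, 120, 120, 121, 122, 121, 122, 122, 122, 121, 114, 102, 108, 118, 121, 121, 121, 121, 120, 120, 119, 119, 119, 118, 113, 101, 92, 88, 87, 86, 84, 87, 88, 90, 88, 88]
237.5 199 [0.532  0.2449 0.032 ] jigx 0.17035264088121477
321 199 [0.6265 0.2377 0.032 ] jigx 0.17097767179796047
237.5 240 [0.5269 0.1964 0.032 ] jigx 0.12165324061356875
321 240 [0.6243 0.1891 0.032 ] jigx 0.12233695297422403
253 219 [0.5482 0.2221 0.04  ] jigx 0.14905353234031
304 219 [0.6054 0.2178 0.04  ] jigx 0.14944322692596768
```

carry_out(increments=[[255, [0, 2, 40], 0], [255, [0, 0, 45], 0], [255, [0, 0, 45], 0], [255, [0, 0, 40], 0], [255, [0, 0, 10], 0], [255, [0, 0, 0], 0], [255, [-4, 0, 0], 0], [255, [-6, 0, 0], 0]])

```text
time: 3.05
tool_pos: [0.5818, 0.2288, 0.0431]
ee_rot: [3.136, -0.004, 1.494]
wrist_force: [1.6, 5.4, 0.5]
width: 0.0007
finger_force: 2.9
```

carry_out(increments=[[255, [-8, 0, 0], 0], [255, [-8, 0, 0], 0], [255, [-8, 0, 0], 0], [255, [-8, 0, 0], 0], [255, [-8, 0, 0], 0]])

```text
time: 3.55
tool_pos: [0.5787, 0.1911, 0.0432]
ee_rot: [3.135, -0.008, 1.494]
wrist_force: [1.2, 7.8, 1.2]
width: 0.0004
finger_force: 3.7
```

carry_out(increments=[[255, [-8, -1, 0], 0], [255, [-8, -1, 1], 0], [255, [-5, -1, 1], 0], [255, [-3, 0, 0], 0], [255, [-3, 0, 0], 0]])

```text
time: 4.05
tool_pos: [0.5752, 0.1659, 0.0431]
ee_rot: [3.131, -0.011, 1.494]
wrist_force: [1.0, 9.6, 5.7]
width: 0.0007
finger_force: 4.3
```

carry_out(increments=[[255, [-2, 0, 0], 0], [255, [-2, 0, 0], 0], [255, [-2, 0, 0], 0], [255, [0, 0, 0], 0]])

```text
time: 4.45
tool_pos: [0.5745, 0.1593, 0.0426]
ee_rot: [3.132, -0.009, 1.494]
wrist_force: [-0.0, 8.4, 5.2]
width: 0.0004
finger_force: 4.5
```

carry_out(increments=[[255, [-2, 0, 0], 0], [255, [-2, 0, 0], 0], [255, [-2, 0, 0], 0]])

```text
time: 4.75
tool_pos: [0.5743, 0.1569, 0.0427]
ee_rot: [3.131, -0.017, 1.494]
wrist_force: [2.5, 20.3, 3.6]
width: 0.0009
finger_force: 9.9
```

carry_out(increments=[[255, [-2, 0, 0], 0], [255, [-2, 0, 0], 0], [255, [0, 0, 0], 0]])

```text
time: 5.05
tool_pos: [0.5743, 0.1566, 0.0428]
ee_rot: [3.13, -0.024, 1.495]
wrist_force: [3.1, 25.2, 2.0]
width: 0.0002
finger_force: 12.6
```

carry_out(increments=[[255, [15, 0, 0], 0], [255, [15, 0, 0], 0], [255, [0, 0, -20], 0], [200, [0, 0, -40], 0], [100, [0, 0, -45], 0], [0, [0, 0, -45], 0], [0, [0, 0, -30], 0], [0, [0, 0, 0], 0]])

```text
time: 5.85
tool_pos: [0.5752, 0.1755, 0.2248]
ee_rot: [3.129, -0.002, 1.493]
wrist_force: [0.5, 0.1, 0.8]
width: 0.0372
finger_force: 0.0
```

Run:
```python
from h import *
np.set_printoptions(precision=4,suppress=True)
c=cal("wrist"); im=robot.snapshot("wrist"); np.save("w2.npy",np.array([*c[:3],*c[3].ravel()]))
s=robot.snapshot("side");t=robot.snapshot("top")
cv2.imwrite("pics/w2.png",im);cv2.imwrite("pics/s2.png",s);cv2.imwrite("pics/t2.png",t)
o=robot.get_obs();print(o["time"],o["tool_pos"],o["ee_rot"],o["width"])
R=lambda a,w,h:cv2.resize(a,(w,h),interpolation=cv2.INTER_CUBIC)
a=R(s[190:290,190:300],440,400); b=R(im,350,262); d=R(t[180:240,180:310],350,162)
cv2.imwrite("pics/m2.png",np.hstack([np.vstack([a,np.zeros((24,440,3),np.uint8)]),np.vstack([b,d])]))
```

```text
6.0 [0.572  0.175  0.2163] [-3.1399  0.0012  1.4932] 0.049100112420986115
```

View pics/m2.png

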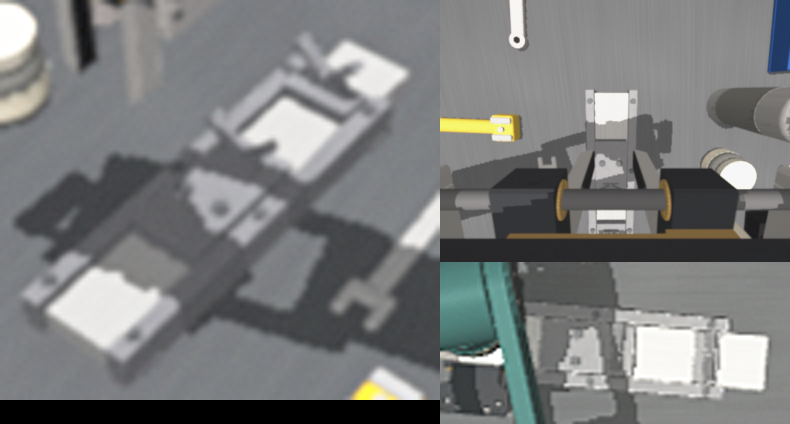

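carry_out(increments=[[0, [-40, 0, 0], 0], [0, [-40, 0, 0], 0], [0, [-20, 0, 0], 0], [0, [0, 0, 0], 0], [0, [0, 0, 0], 0]])

```text
time: 6.5
tool_pos: [0.564, 0.0756, 0.2153]
ee_rot: [-3.138, 0.0, 1.493]
wrist_force: [-0.3, -0.6, 0.9]
width: 0.0891
finger_force: 0.0
```

Run:
```python
from h import *
c=cal("wrist"); im=robot.snapshot("wrist"); np.save("w3.npy",np.array([*c[:3],*c[3].ravel()])); cv2.imwrite("pics/w3.png",im)
```

carry_out(increments=[[0, [-40, 0, 0], 0], [0, [-20, 0, 0], 0], [0, [0, 0, 0], 0], [0, [0, 0, 0], 0]])

```text
time: 6.95
tool_pos: [0.5602, 0.0171, 0.2169]
ee_rot: [-3.141, -0.001, 1.494]
wrist_force: [-0.6, 0.6, 0.2]
width: 0.094
finger_force: 0.0
```

Run:
```python
from h import *
c=cal("wrist"); im=robot.snapshot("wrist"); np.save("w4.npy",np.array([*c[:3],*c[3].ravel()])); cv2.imwrite("pics/w4.png",im)
o=robot.get_obs();print(o["time"],o["tool_pos"],o["ee_rot"],o["width"])
a=cv2.imread("pics/w3.png")[60:420,180:380]
R=lambda q:cv2.resize(q,(400,600),interpolation=cv2.INTER_CUBIC)
cv2.imwrite("pics/m3.png",np.hstack([R(a[:300]),R(im[60:360,180:380])]))
```

```text
7.0 [0.56016295 0.01734947 0.21702879] [-3.14086004e+00 -7.68268829e-04  1.49511477e+00] 0.09392157368470205
```

View pics/m3.png

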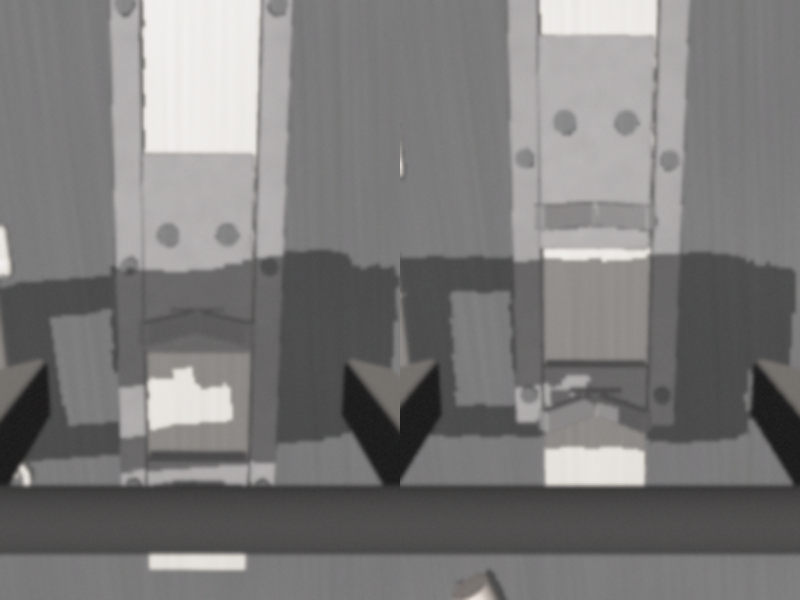

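Run:
```python
from h import *
np.set_printoptions(precision=4,suppress=True)
L=lambda n:(lambda a:(a[0],a[1],a[2],a[3:].reshape(4,4)))(np.load(n))
A,B=L("w3.npy"),L("w4.npy")
pa=lambda u,v:(180+u/2-.25,60+v/2-.25); pb=lambda u,v:(180+(u-400)/2-.25,60+v/2-.25)
for n,q,r in(("tail L",(145,153),(540,35)),("tail R",(254,153),(657,35)),("dotL",(168,235),(565,123)),("dotR",(228,235),(626,123)),("noseL",(147,350),(543,248)),("noseR",(249,350),(650,248)),("fixedback",(200,455),(596,362)),("boltL",(128,266),(525,158)),("boltR",(269,266),(669,159)),("Vback",(200,312),(597,204))):
    p,e=meet(A,pa(*q),B,pb(*r)); d=p[:2]-[.5662,.0711]; print(n,p,round(e,4),"jig",d@[.0821,.9966],d@[-.9966,.0821])
```

```text
tail L [0.5416 0.1496 0.0372] 0.0005 jig 0.07619842204577361 0.03094991546243621
tail R [0.6003 0.1449 0.0379] 0.0015 jig 0.07637719315500906 -0.027879002590698043
dotL [0.5503 0.1055 0.0385] 0.0001 jig 0.03294437612450719 0.01864292965825892
dotR [0.5826 0.103  0.0388] 0.0005 jig 0.03309934710620634 -0.013713732015024589
noseL [0.5321 0.0403 0.0344] 0.0 jig -0.033540862168620136 0.03140522923938154
noseR [0.591  0.0358 0.0347] 0.0008 jig -0.03316482018425866 -0.02763935589781488
fixedback [ 0.5568 -0.0297  0.0295] 0.001 jig -0.10120555868329716 0.0010606572364509521
boltL [0.5266 0.0894 0.0335] 0.0008 jig 0.015035211165864072 0.040974122400726745
boltR [0.6049 0.0829 0.0308] 0.0002 jig 0.014952321709754284 -0.037601782942103396
Vback [0.5642 0.0626 0.0444] 0.0005 jig -0.008662624758940049 0.0013018519223982165
```

The slider is flat: its top is 37–39 mm all along (tilted, the nose would stand at 50), and the nose-to-tail length of 110 mm checks. Next, the post.

Run:
```python
from h import *
plan([.5600,.0173,.217],1.495,[.4955,-.304,.20],1.857,8,6)
```

```text
[[-40.7, -5.0, 2.1], np.float64(-3.46)]
[[-40.3, -7.4, 2.1], np.float64(-3.46)]
[[-39.7, -9.9, 2.1], np.float64(-3.46)]
[[-39.1, -12.2, 2.1], np.float64(-3.46)]
[[-38.3, -14.6, 2.2], np.float64(-3.46)]
[[-37.3, -16.9, 2.1], np.float64(-3.46)]
[[-36.2, -19.1, 2.2], 0]
[[-36.3, -19.0, 2.1], 0]
end [ 0.49554486 -0.30399296  0.2       ] 1.857330352714023
```

carry_out(increments=[[0, [-41, -5, 2], -3.5], [0, [-40, -7.5, 2], -3.5], [0, [-40, -10, 2], -3.5], [0, [-39, -12, 2], -3.5], [0, [-38, -14.5, 2], -3.5], [0, [-37, -17, 2], -3.5], [0, [-36, -19, 2], 0], [0, [-36, -19, 2], 0]])

```text
time: 7.8
tool_pos: [0.4964, -0.3046, 0.2014]
ee_rot: [3.141, -0.0, 1.863]
wrist_force: [0.5, -0.1, -0.6]
width: 0.0941
finger_force: 0.0
```

carry_out(increments=[[0, [0, 0, 0], 0], [0, [0, 0, 0], 0]])

```text
time: 8.0
tool_pos: [0.4963, -0.3039, 0.201]
ee_rot: [3.141, -0.001, 1.86]
wrist_force: [0.6, -0.4, 0.1]
width: 0.0941
finger_force: 0.0
```

Run:
```python
from h import *
np.set_printoptions(precision=4,suppress=True)
c=cal("wrist"); im=robot.snapshot("wrist"); np.save("w5.npy",np.array([*c[:3],*c[3].ravel()])); cv2.imwrite("pics/w5.png",im)
o=robot.get_obs();print(o["time"],o["tool_pos"],o["ee_rot"],o["width"],proj(c,[.4955,-.304,.0135]),proj(c,[.4608,-.1864,.0135]))
```

```text
8.05 [ 0.4966 -0.3032  0.2013] [ 3.1412 -0.001   1.8615] 0.09357860135634813 [277.2275 201.5988] [277.4193  87.1103]
```

View pics/w5.png

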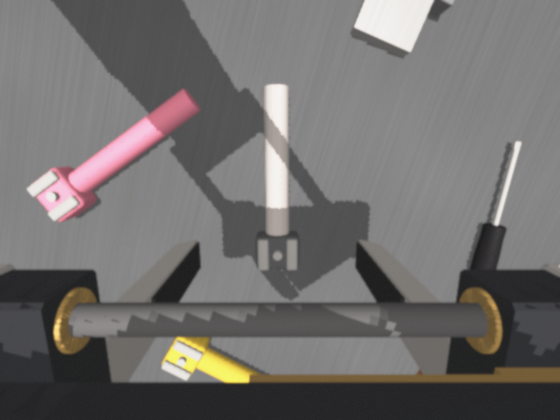

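```bash
cat > tube.py <<'E'
from h import *
def tube(im,c,v0,v1):
    g=cv2.cvtColor(im,cv2.COLOR_BGR2GRAY).astype(float); rows=[]
    hsv=cv2.cvtColor(im,cv2.COLOR_BGR2HSV)
    for v in range(v0,v1,4):
        d=np.diff(cv2.GaussianBlur(g[v:v+1,240:315],(3,1),0)[0]); rows.append((v,240+np.argmax(d)+.5,240+np.argmin(d)+.5))
    return np.array(rows)
E
python3 - <<'E'
from tube import *
np.set_printoptions(precision=4,suppress=True)
a=np.load("w5.npy"); c=(a[0],a[1],a[2],a[3:].reshape(4,4)); im=cv2.imread("pics/w5.png"); g=cv2.cvtColor(im,cv2.COLOR_BGR2GRAY)
r=tube(im,c,95,200); print(r.T.round(1)); print(g[78:94,276].tolist(),g[222:250,277].tolist())
for v,l,q in r[[0,-1]]:
    L,R=onz(c,l,v,.0135),onz(c,q,v,.0135); print((L+R)/2,np.linalg.norm(L-R))
print("bare",onz(c,276,85,.02),"neck",onz(c,277,234,.027),onz(c,277,234,.034))
T=cal("top"); b=lambda u,v:(315+u/4.5-.4,215+(v-420)/4.5-.4)
print(meet(c,(276,85),T,b(38,558)),meet(c,(277,234),T,b(257,494)),meet(c,(277.5,256),T,b(288,486)))
E
```

```text
[[ 95.   99.  103.  107.  111.  115.  119.  123.  127.  131.  135.  139.
  143.  147.  151.  155.  159.  163.  167.  171.  175.  179.  183.  187.
  191.  195.  199. ]
 [264.5 264.5 264.5 263.5 265.5 267.5 270.5 273.5 276.5 279.5 255.5 264.5
  265.5 265.5 265.5 265.5 265.5 265.5 265.5 265.5 265.5 265.5 265.5 265.5
  265.5 265.5 265.5]
 [287.5 287.5 287.5 287.5 287.5 287.5 287.5 287.5 286.5 287.5 287.5 287.5
  269.5 272.5 274.5 278.5 280.5 284.5 286.5 287.5 287.5 287.5 286.5 287.5
  287.5 286.5 287.5]]
[134, 135, 135, 136, 139, 159, 208, 235, 241, 242, 242, 242, 242, 242, 242, 242] [165, 167, 166, 167, 166, 166, 164, 166, 166, 165, 166, 166, 159, 139, 104, 76, 78, 81, 82, 85, 83, 82, 84, 82, 82, 84, 85, 89]
[ 0.4616 -0.1943  0.0135] 0.024385707944955128
[ 0.4938 -0.3014  0.0135] 0.02509637811571031
bare [ 0.4591 -0.1859  0.02  ] neck [ 0.5051 -0.3372  0.027 ] [ 0.5045 -0.3353  0.034 ]
(array([ 0.46  , -0.1858,  0.0205]), np.float64(0.0016607131336419058)) (array([ 0.5063, -0.3422,  0.0096]), np.float64(0.0004458794351411525)) (array([ 0.5115, -0.3581,  0.0391]), np.float64(0.0008646632409186812))
```

The post's tube runs from bare end (276,85) to neck (277,235), lying on the bench; its origin is ≈(0.4945,-0.3025), yaw 1.862. The two views agree to about 2 mm. Lower and grasp.

carry_out(increments=[[0, [1, -2, 40], 0], [0, [0, 0, 45], 0], [0, [0, 0, 45], 0], [0, [0, 0, 35], 0], [0, [0, 0, 15], 0], [0, [0, 0, 3], 0], [0, [0, 0, 0], 0]])

```text
time: 8.75
tool_pos: [0.4949, -0.3039, 0.0198]
ee_rot: [3.14, 0.002, 1.861]
wrist_force: [0.8, -0.0, 0.5]
width: 0.0945
finger_force: 0.0
```

carry_out(increments=[[100, [0, 0, 2], 0], [180, [0, 0, 0], 0], [255, [0, 0, 0], 0], [255, [0, 0, 0], 0], [255, [0, 0, 0], 0], [255, [0, 0, 0], 0], [255, [0, 0, 0], 0], [255, [0, 0, 0], 0]])

```text
time: 9.55
tool_pos: [0.4936, -0.3041, 0.0164]
ee_rot: [-3.141, -0.0, 1.86]
wrist_force: [0.2, -0.3, -0.2]
width: 0.0334
finger_force: 0.0
```

carry_out(increments=[[255, [0, 0, 0], 0], [255, [0, 0, 0], 0], [255, [0, 0, -3], 0], [255, [0, 0, -5], 0], [255, [0, 0, -10], 0], [255, [0, 0, 0], 0]])

```text
time: 10.15
tool_pos: [0.4945, -0.3049, 0.0363]
ee_rot: [3.14, 0.003, 1.86]
wrist_force: [-0.6, 0.4, -3.7]
width: 0.026
finger_force: 30.0
```

carry_out(increments=[[255, [0, 0, -15], 0], [255, [0, 0, -20], 0], [255, [0, 0, -25], 0], [255, [0, 0, -25], 0], [255, [0, 0, -20], 0], [255, [0, 0, -10], 0], [255, [0, 0, 0], 0]])

```text
time: 10.85
tool_pos: [0.4946, -0.3048, 0.1521]
ee_rot: [3.139, 0.004, 1.86]
wrist_force: [0.2, 0.4, -3.6]
width: 0.0264
finger_force: 30.0
```

Run:
```python
from h import *
np.set_printoptions(precision=4,suppress=True)
c=cal("wrist"); im=robot.snapshot("wrist"); s=robot.snapshot("side"); cv2.imwrite("pics/w6.png",im)
np.save("w6.npy",np.array([*c[:3],*c[3].ravel()]))
o=robot.get_obs();print(o["time"],o["tool_pos"],o["ee_rot"],o["wrist_force"],o["wrist_torque"])
R=lambda a,w,h:cv2.resize(a,(w,h),interpolation=cv2.INTER_CUBIC)
cv2.imwrite("pics/m4.png",np.hstack([R(im,480,360),R(s[100:220,260:360],300,360)]))
plan(o["tool_pos"],o["ee_rot"][2],[.5565,-.027,.155],1.4895,10,8)
```

```text
10.95 [ 0.4933 -0.3038  0.1488] [-3.1409 -0.0009  1.8602] [ 0.0577 -0.5762 -4.8799] [-0.0294 -0.0938 -0.0687]
[[24.7, 14.0, -0.6], np.float64(2.65)]
[[25.4, 12.8, -0.6], np.float64(2.65)]
[[25.9, 11.6, -0.6], np.float64(2.65)]
[[26.4, 10.4, -0.6], np.float64(2.65)]
[[26.9, 9.2, -0.6], np.float64(2.65)]
[[27.3, 7.9, -0.6], np.float64(2.65)]
[[27.6, 6.6, -0.6], np.float64(2.65)]
[[27.9, 5.4, -0.7], np.float64(2.65)]
[[28.1, 4.1, -0.6], 0]
[[28.0, 4.0, -0.7], 0]
end [ 0.5565 -0.027   0.155 ] 1.4901545442609272
```

View pics/m4.png

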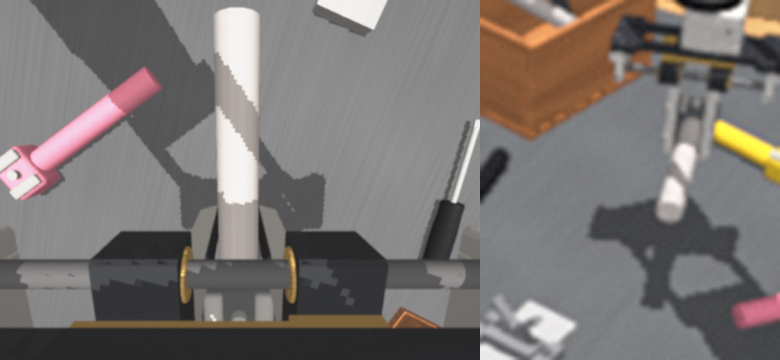

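The post is held, roughly level, with its bare end at wrist px (276,10). Checking the pitch numerically.

Run:
```python
from h import *
np.set_printoptions(precision=4,suppress=True)
a=np.load("w6.npy"); c=(a[0],a[1],a[2],a[3:].reshape(4,4)); im=cv2.imread("pics/w6.png")
g=cv2.GaussianBlur(cv2.cvtColor(im,cv2.COLOR_BGR2GRAY),(3,3),0).astype(float)
print(g[4:22,276].astype(int).tolist())
ax=np.array([np.cos(1.861),np.sin(1.861),0]); O=np.array([.4945,-.3035,.1488-.003])
for pit in(-.15,-.1,-.05,0,.05,.1,.15):
    d=np.cos(pit)*ax+np.array([0,0,np.sin(pit)]); q=proj(c,O+.1225*d); f=c[0]
    w=[]
    for s in(.06,.115):
        p=O+s*d; dist=(c[3][:3,:3].T@(p-c[3][:3,3]))[2]; w.append((proj(c,p).round(0).tolist(),round(f*.027/dist,1)))
    print(pit,q,w)
for v in(30,60,80,100,130,160):
    r=np.diff(g[v,200:350]); print(v,200+np.argmax(r[:80]),200+70+np.argmin(r[70:]),)
```

```text
[135, 136, 139, 152, 181, 215, 235, 241, 243, 243, 243, 243, 243, 243, 243, 243, 243, 243]
-0.15 [278.6556  35.0103] [([279.0, 151.0], np.float64(47.9)), ([279.0, 49.0], np.float64(49.2))]
-0.1 [278.7265  29.586 ] [([279.0, 150.0], np.float64(48.8)), ([279.0, 45.0], np.float64(50.9))]
-0.05 [278.8035  24.3934] [([279.0, 150.0], np.float64(49.6)), ([279.0, 40.0], np.float64(52.7))]
0 [278.887   19.4783] [([279.0, 150.0], np.float64(50.5)), ([279.0, 36.0], np.float64(54.6))]
0.05 [278.9776  14.8942] [([279.0, 150.0], np.float64(51.4)), ([279.0, 33.0], np.float64(56.6))]
0.1 [279.0756  10.7022] [([279.0, 151.0], np.float64(52.3)), ([279.0, 30.0], np.float64(58.8))]
0.15 [279.1817   6.9726] [([279.0, 152.0], np.float64(53.2)), ([279.0, 27.0], np.float64(61.1))]
30 248 302
60 255 301
80 267 301
100 250 301
130 251 301
160 252 280
```

Level to within about 0.05 rad. Carry it.

carry_out(increments=[[255, [25, 14, -1], 2.65], [255, [25, 13, -1], 2.65], [255, [26, 11.5, -1], 2.65], [255, [26.5, 10.5, -1], 2.65], [255, [27, 9, -1], 2.65], [255, [27, 8, 0], 2.65], [255, [27.5, 6.5, 0], 2.65], [255, [28, 5.5, 0], 2.65]])

```text
time: 11.75
tool_pos: [0.5433, -0.0813, 0.1523]
ee_rot: [-3.138, -0.001, 1.488]
wrist_force: [0.1, -0.0, -4.5]
width: 0.0263
finger_force: 30.0
```

carry_out(increments=[[255, [28, 4, 0], 0], [255, [28, 4, 0], 0], [255, [0, 0, 0], 0], [255, [0, 0, 0], 0], [255, [0, 0, 0], 0]])

```text
time: 12.25
tool_pos: [0.5561, -0.0281, 0.1533]
ee_rot: [-3.139, 0.001, 1.49]
wrist_force: [0.0, -0.1, -4.6]
width: 0.0265
finger_force: 30.0
```

Run:
```python
from h import *
np.set_printoptions(precision=4,suppress=True)
P=[];Y=[]
for i in range(5):
    c=cal("wrist"); im=robot.snapshot("wrist"); o=robot.get_obs();P.append(o["tool_pos"]);Y.append(o["ee_rot"][2])
cv2.imwrite("pics/w7.png",im);p=np.mean(P,0);print(o["time"],p,np.mean(Y),o["wrist_force"])
d=p[:2]-[.5646,.0712]; print("jig",d@[.0821,.9966],d@[-.9966,.0821])
g=cv2.GaussianBlur(cv2.cvtColor(im,cv2.COLOR_BGR2GRAY),(3,3),0)
print(g[0:24,276].astype(int).tolist()); print(proj(c,[p[0]+.0821*.12,p[1]+.12,p[2]-.003]))
for v in(40,80,120,160): print(v,g[v,235:320:1].tolist()) if v in(40,160) else 0
```

```text
12.5 [ 0.5565 -0.0284  0.1541] 1.4888563018150658 [ 0.436  -0.0761 -4.3729]
jig -0.09990713035254387 -0.00010285206034350326
[182, 182, 183, 183, 183, 183, 185, 191, 204, 221, 232, 237, 239, 239, 239, 239, 239, 239, 239, 239, 239, 239, 239, 239]
[277.7043  24.9522]
40 [184, 184, 180, 172, 164, 167, 176, 182, 184, 185, 185, 185, 183, 177, 170, 169, 176, 185, 195, 205, 214, 219, 223, 226, 229, 231, 232, 232, 233, 234, 235, 237, 239, 240, 241, 241, 241, 241, 240, 239, 239, 239, 239, 240, 241, 242, 242, 242, 242, 241, 240, 239, 238, 237, 236, 235, 233, 231, 229, 227, 224, 219, 212, 204, 194, 185, 176, 168, 167, 174, 182, 184, 185, 185, 184, 184, 181, 175, 159, 137, 133, 153, 173, 182, 185]
160 [182, 182, 181, 181, 181, 179, 170, 151, 143, 171, 214, 237, 242, 244, 244, 242, 232, 211, 192, 191, 200, 209, 217, 223, 227, 230, 232, 234, 235, 236, 236, 237, 238, 239, 240, 241, 242, 242, 242, 241, 240, 240, 241, 241, 241, 241, 241, 241, 239, 237, 237, 237, 236, 235, 234, 232, 231, 229, 227, 224, 220, 213, 204, 194, 182, 171, 161, 157, 167, 194, 223, 237, 240, 240, 236, 216, 180, 155, 160, 173, 179, 181, 181, 181, 181]
```

Aligned: the tube is centred between the rail edges (276 vs 277 and 278 vs 278 px). Lowering.

carry_out(increments=[[255, [1, 0, 25], 0], [255, [0, 0, 25], 0], [255, [0, 0, 15], 0], [255, [0, 0, 8], 0], [255, [0, 0, 3], 0], [255, [0, 0, 2], 0], [255, [0, 0, 0], 0]])

```text
time: 13.2
tool_pos: [0.5576, -0.0266, 0.0774]
ee_rot: [3.14, 0.0, 1.49]
wrist_force: [0.3, -0.2, -4.8]
width: 0.0264
finger_force: 30.0
```

carry_out(increments=[[255, [0, 0, 1], 0], [255, [0, 0, 1], 0], [255, [0, 0, 0], 0]])

```text
time: 13.5
tool_pos: [0.557, -0.0265, 0.0747]
ee_rot: [3.141, 0.0, 1.49]
wrist_force: [-0.1, -0.6, -4.2]
width: 0.0261
finger_force: 30.0
```

carry_out(increments=[[255, [0, 0, 1], 0], [255, [0, 0, 1], 0], [255, [0, 0, 0], 0]])

```text
time: 13.8
tool_pos: [0.5569, -0.0265, 0.0726]
ee_rot: [-3.142, 0.0, 1.49]
wrist_force: [-0.7, 0.5, -3.2]
width: 0.0263
finger_force: 30.0
```

carry_out(increments=[[255, [0, 0, 1], 0], [255, [0, 0, 0], 0]])

```text
time: 14.0
tool_pos: [0.5569, -0.0265, 0.0725]
ee_rot: [3.141, 0.0, 1.49]
wrist_force: [-2.7, 0.3, 2.2]
width: 0.0263
finger_force: 30.0
```

Contact with the V-rests is felt at the expected height. Release and withdraw.

carry_out(increments=[[200, [0, 0, 0], 0], [150, [0, 0, 0], 0], [80, [0, 0, 0], 0], [30, [0, 0, 0], 0], [0, [0, 0, 0], 0], [0, [0, 0, 0], 0], [0, [0, 0, 0], 0], [0, [0, 0, 0], 0]])

```text
time: 14.8
tool_pos: [0.5569, -0.0265, 0.0714]
ee_rot: [3.142, 0.0, 1.49]
wrist_force: [-0.4, 0.6, -0.8]
width: 0.0789
finger_force: 0.0
```

carry_out(increments=[[0, [0, 0, -10], 0], [0, [0, 0, -20], 0], [0, [0, 0, -40], 0], [0, [0, 0, -40], 0], [0, [0, 0, -40], 0], [0, [0, 0, 0], 0], [0, [0, 0, 0], 0]])

```text
time: 15.5
tool_pos: [0.5576, -0.0266, 0.2236]
ee_rot: [3.138, 0.0, 1.49]
wrist_force: [0.0, 0.5, -0.2]
width: 0.0937
finger_force: 0.0
```

Run:
```python
from h import *
np.set_printoptions(precision=4,suppress=True)
c=cal("wrist"); im=robot.snapshot("wrist"); np.save("w8.npy",np.array([*c[:3],*c[3].ravel()])); cv2.imwrite("pics/w8.png",im)
s=robot.snapshot("side"); t=robot.snapshot("top"); cv2.imwrite("pics/s8.png",s); cv2.imwrite("pics/t8.png",t)
o=robot.get_obs();print(o["time"],o["tool_pos"],o["wrist_force"],o["width"])
R=lambda a,w,h:cv2.resize(a,(w,h),interpolation=cv2.INTER_CUBIC)
cv2.imwrite("pics/m5.png",np.hstack([R(im,480,360),R(s[180:290,190:310],320,360)]))
O=np.array([.5646-.0985*.0821,.0712-.0982,.056]); ax=np.array([.0821,.9966,0])
for n,k,z in(("bare top",.122,.027),("neck",-.038,.027),("head",-.058,.034)): p=O+k*ax+[0,0,z]; print(n,proj(c,p),proj(cal("side"),p),(proj(cal("side"),p)-[190,180])*[320/120,360/110]+[480,0])
```

```text
15.65 [ 0.556  -0.0264  0.2195] [0.6281 0.2748 0.4452] 0.09411512895638253
bare top [276.2572  78.9971] [241.6245 226.2634] [617.6654 151.4073]
neck [276.2413 246.564 ] [275.0273 196.56  ] [706.7396  54.1963]
head [276.2378 267.4812] [278.8667 191.4522] [716.9779  37.4799]
```

View pics/m5.png

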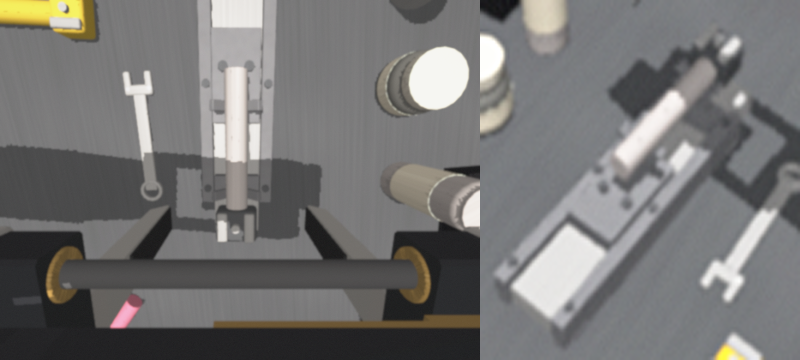

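The post lies in both V-rests: bare end at (276,79) px against a predicted (276,79), head outside the fixed rest. The slider is flat and the gripper is clear.

```bash
python3 -c "
from bench import robot
print(robot.close_job())"
```

```text
the job is handed in; nothing more can be done
None
```

The job is handed in at about 16 s of the 72 s: the slider's dowel is home in the hole and the rest sits flat, the seatpost lies released in both V-rests with its head outside the fixed rest, and the gripper is clear (my last camera check agreed; the judge's verdict was not shown).

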